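# Load a glass test piece to the set pressure with coaxial coarse and fine knobs

### The arm

A 6-joint arm with a two-finger parallel gripper is mounted at the origin on a cart in front of the work surface, level with it; the furniture and walls round the work are solid. World frame = base frame: x ahead of the robot, y to its left, z up, the work surface at z = 0. Lengths are in m, angles in rad, forces in N, time in s.
With the tool pointing down it reaches from about 0.25 to 0.725 m from the base axis. Payload 4 kg.
Tool frame: the origin (TCP) lies at the very end of the fingers, on their centre line; the grasp point (between the pads) lies bot.grasp_offset behind it (bot.grasp_offset is the distance from the TCP to the grasp point, in m); z points along the fingers, y is the direction in which the jaws open and shut (so a half turn about z gives the same grasp; the last joint's range is limited). The gripper opens to 85 mm and grips with 20 to 120 N. Pads are 22 mm wide; open, the fingers measure 114 mm over their backs; the gripper's body (76 mm by 85 mm) begins 54 mm behind the grasp point. The pads swing forward as they close: fully open they stand 13 mm farther back than shut.
Start: joints at [-1.153, 0.241, 0.005, 1.335, 0, 1.571], TCP at [0.203, -0.457, 0.231] pointing down, gripper open.
Joint ranges: [-2.72, 2.72], [-1.05, 1.87], [-1.09, 1.28], [-1.99, 2.15], [-1.42, 1.44], [-3.14, 3.14]. Speed limits (rad/s): [2.79, 2.79, 3.14, 3.14, 3.14, 3.14].

### API

Orientations are given as a unit quaternion [x, y, z, w].
In Python, from workcell import bot gives the robot as it stands. The module is installed in compiled form; this text tells all that it offers.
- The arm moves only by the shell command python3 -m jog 'ROWS' [OPENING]. ROWS is JSON, a list that holds one entry, the list of rows, each a list of 6 numbers: the shift along the tool's x, y, z in m, then the turn, a rotation vector about the tool's x, y, z in degrees. In form: [[[dx, dy, dz, wx, wy, wz], ...]]. A call has 1 to 12 rows; each row shifts and turns the pose as measured when the row begins, along the tool's axes as they then stand; what a row does not reach is not made up. A row lasts 1/8 s, in which the tool goes at most 62.5 mm and 10.7 degrees, less where a joint would pass 70% of its speed; a pose out of reach is approached as far as the arm can. A call is refused whole if a number of a shift passes 0.0625 or a number of a turn 10.7, either way. A call with a gripper value outside its range is refused whole. OPENING is the finger opening in m, from 0 to 0.0854, set as the call begins (- or left out, the last holds). The fingers move at their own pace and stop on an object; the grip force is fixed at half the most. Time passes only in rows, so rows that do not move let the fingers close. It gives the time, the measured TCP pose, the force and the opening at its end, in the units of the state.
- bot.get_obs(): the state, without advancing time (a new reading comes with each control period).
- bot.camera(name): name is "scene" or "top" or "wrist"; returns a dict with "pixels" (480x640x3 uint8, red, green, blue), "fx", "fy", "cx", "cy" (pixels), "rvec" (rotation vector, rad) and "tvec" (3), from world to camera coordinates, as OpenCV has them. Camera axes: x right, y down, z forward; pixel columns grow to the right and rows downward; lengths in m; the calibration is good to about 2 mm. The wrist camera is an equidistant fisheye: a pixel r from the principal point sees the ray r / f radians off the axis. A picture is of the moment at which its call begins. There is no depth.
- bot.job_done(): hands the job in, once; it reports no verdict.
The state is a dict: "clock": time; "joint_pos": joint angles; "joint_vel": joint speeds; "tau": joint torques, N m; "eef_pos": TCP position; "tool_rot": TCP orientation; "ft_force": force on the tool from outside, world axes, zero at the start; "ft_torque": the same for the moment, N m; "grip_width": finger opening in m.
Only numpy, scipy, OpenCV 4.12 (cv2) and the standard library are available. Lean on these libraries where they do the work, as an engineer would, in place of code of your own. Each camera call takes 0.05 s, during which the arm holds its last target. There are 200 camera calls.

### The job

Load the glass test piece in the bench gauge to the pressure marked on its dial: first turn the large coarse knob clockwise until the foot meets the test piece and the dial needle lifts off its rest mark, but less than halfway to the tab on the dial's rim, leaving the small knob alone. Then turn the small fine knob on top until the needle points at the tab, never letting the needle swing more than about half a radian beyond the tab, since the glass would crack. Leave the test piece where it lies and the things around undisturbed, and let go of the knobs at the end.

Things in the scene. Friction and masses are not known exactly. Their poses are not given: they have to be found in the camera images.
- gauge: Grey bench gauge, fixed. Origin on the worktop under the vertical knob axis; x points from dial to column, z up. Base 270x120x18 mm (x -165..105), column x 53..98, head arm z 100..126, 52 wide, knobs on its top; nothing else rises above z 131. Dial 92 mm across at the -x end: centre x -105, z 50, tilted 0.55 rad to -x. Below the head a spindle and foot, over a sprung anvil.
- coarse_grip (a point): Point on the knob axis at mid height of the coarse outer knob (black fluted disc 60 mm in diameter, z 133..151 above the worktop, point at z 142). Its flank is free all round; the neck below is 40 mm across, and the head top lies 7 mm under the knob.
- fine_grip (a point): Point on the same axis at mid height of the fine knob (steel fluted cylinder 24 mm in diameter, 18 mm tall) that stands on a 12 mm stem over the coarse knob. It sinks with the drive: point at z 175.5 mm less 6 mm per rad of coarse knob. When the foot meets the test piece its underside is still 2 to 8 mm above the coarse knob.
- coarse_knob (a joint): Coarse knob angle, rad, grows clockwise seen from above. Each rad clockwise lowers the foot 6 mm. It stays where it is left; friction about 0.2 N m.
- fine_knob (a joint): Fine knob angle, rad, grows clockwise seen from above. Each rad clockwise lowers the foot 1 mm. It stays where it is left; friction about 0.06 N m; it starts within 0.1 rad of 0; range -5..5.
- spindle: Vertical spindle under the head, 16 mm across, with a steel foot 12 mm across. Origin on the axis at z = 66 mm less 6 mm per rad of coarse and 1 mm per rad of fine knob. The foot's flat underside lies 0 to 4 mm BELOW the origin: it is screwed in differently each time and not measured, so find contact by turning slowly and watching the needle or feeling the load.
- test_piece: Glass test piece in its flat clear case, 26 x 44 x 14 mm, loose, lying on the anvil under the foot. Origin at the centre of its underside (z 40 mm), so its top lies at z 54 mm until it is loaded.
- anvil_top (a point): Centre of the top face of the round anvil (60 mm across) when unloaded, z 40 mm, on the knob axis.
- needle (a joint): Dial needle, rad, reads the load on the anvil: about 0 (within 0.1) with the foot clear of the test piece, grows clockwise by 1 rad per mm that the foot presses the piece and the sprung anvil down, 3 N per rad. So 1 rad of fine knob moves it about 1 rad, and 1 rad of coarse knob about 6 rad, once in contact.
- set_tab (a joint): Bright steel tab 8 mm wide standing across the dial rim that marks the wanted load, same angle scale as the needle, between 1.6 and 2.2 rad; fixed during the job.
- needle_hub (a point): Middle of the needle (black slender pointer 36 mm long on the white dial). Its x axis points along the needle's tip; at reading 0 that is towards the dial's upper edge, nearest the column. z is out of the dial.
- tab_hub (a point): Dial centre, carried by the tab: its x axis points at the tab on the rim.
- lens_tissue: Yellow booklet of lens tissue, 68 x 100 x 8 mm, lying on the -y side of the gauge; bystander, origin under its centre.
- tweezers: Steel tweezers, 124 mm long, lying on the +y side of the gauge; bystander, origin under the centre.
- gel_flask: Small conical flask, 51 mm across, 76 mm tall, on the +y side of the gauge; bystander, origin under its centre.

How it is judged:
On the way, in this order (a step that is already met when the one before it is completed fails the run):
1. The coarse knob has brought the foot onto the test piece: the needle stands between 0.15 and 1.1 rad, and the fine knob has not been turned (it reads within 0.2 rad of 0) (value of joint needle between 0.15 and 1.1 rad and contact force between spindle and test_piece above 0.2 N and value of joint fine_knob between -0.2 and 0.2 rad), for 0.2 s.
2. The fine knob has been turned (it reads over 0.2 rad) and has brought the needle to within 0.15 rad of the tab (angle between the x axis of needle_hub and the x axis of tab_hub, either way round below 0.15 rad and value of joint needle above 1.3 rad and value of joint fine_knob above 0.2 rad), for 0.2 s.
At the end, for the whole second after the job is handed in: The needle rests within 0.15 rad of the tab with the foot pressing on the test piece (over 2.5 N), the test piece still lies at rest within 14 mm of the anvil's centre, the fine knob reads over 0.2 rad, and the knobs are released (all of step 2 and contact force between spindle and test_piece above 2.5 N and horizontal distance between test_piece and anvil_top below 0.014 m and linear speed of test_piece below 0.01 m/s); the robot touches nothing.
It fails at once if The test piece is overloaded: the needle passes 2.7 rad (about 8 N) (value of joint needle above 2.7 rad).
It fails at once if The robot touches the test piece (contact force between any of the fingers, the arm and test_piece above 0.5 N).
It fails at once if A bystander beside the gauge is pushed more than 30 mm (distance of any of lens_tissue, tweezers, gel_flask from where it was at the start of the episode above 0.03 m).
It also fails if it takes over 72 s, if anything falls off the work surface, if the arm or the gripper's body presses on something with over 40 N, if the wrist force passes 120 N, or if a joint passes its speed limit or range.

## Working session

There is one attempt and no reset: what is moved stays moved. The work goes in short steps, Python scripts to look and compute and a shell command to move; the robot and the scene stay as the last step left them, time stands still between calls to the robot, and variables do not carry over. Pictures are saved under pics/ and viewed, on a budget of 10 in all, crops included, one or two more only if the job needs it, and the job is handed in when it is done.

```bash
mkdir -p pics; python3 - <<'E'
from workcell import bot
import cv2
o=bot.get_obs(); print({k:o[k] for k in('clock','eef_pos','tool_rot','grip_width')},bot.grasp_offset)
for n in('scene','top'):
    c=bot.camera(n); cv2.imwrite(f'pics/{n}0.png',c['pixels'][:,:,::-1]); print(n,c['fx'],c['cx'],c['cy'],c['rvec'],c['tvec'])
E
```

```text
{'clock': 0.0, 'eef_pos': array([ 0.20262974, -0.45639693,  0.23040818]), 'tool_rot': array([ 9.78258390e-01,  2.07387115e-01, -2.08694294e-04, -1.03135805e-03]), 'grip_width': 0.08558145955598706} 0.0187
scene 524.2498496304917 320.5462019002774 243.38490459424224 [ 0.86645751 -2.24937496  1.40426055] [0.40266028 0.29761483 0.58608404]
top 589.7369269213843 319.8265462866082 233.00237422623442 [ 2.14872524 -2.06449155  0.23254494] [-0.00649857  0.56624246  1.18535945]
```

View pics/top0.png

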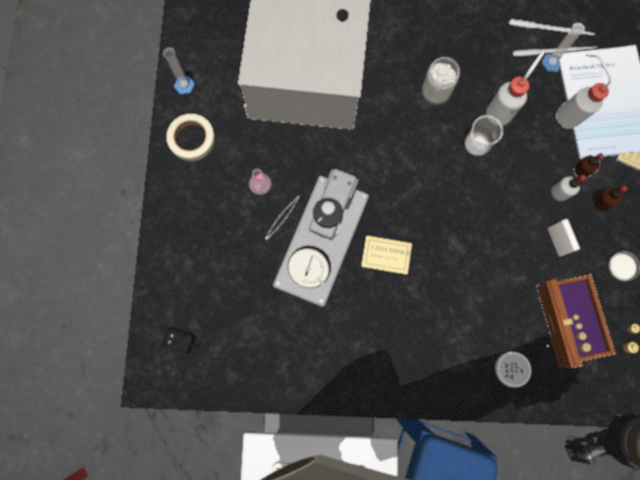

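View pics/scene0.png

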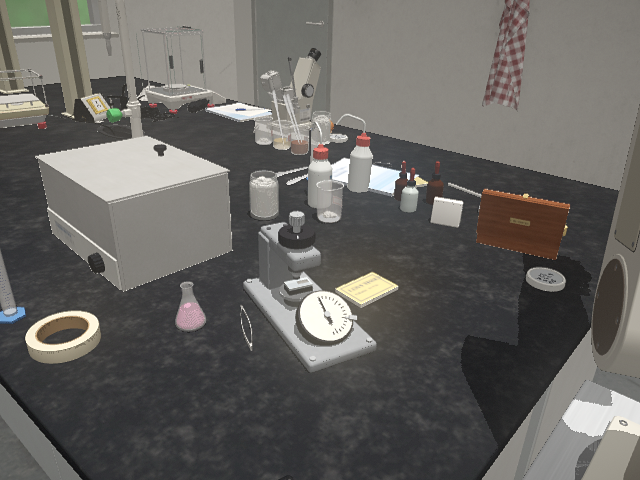

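Top view: coarse knob at about (327,213), fine knob (328,208), dial centre (308,268). Scene view: fine knob (296,218), coarse (296,237), dial (325,316), tab near (352,318).

```bash
cat > h.py <<'E'
import numpy as np, cv2
from scipy.spatial.transform import Rotation as R
from workcell import bot
def rayplane(c,uv,z):
    M=R.from_rotvec(c['rvec']).as_matrix(); C=-M.T@c['tvec']
    d=M.T@np.array([(uv[0]-c['cx'])/c['fx'],(uv[1]-c['cy'])/c['fy'],1]); return C+d*(z-C[2])/d[2]
def proj(c,P):
    p=R.from_rotvec(c['rvec']).apply(P)+c['tvec']; return p[...,:2]/p[...,2:]*[c['fx'],c['fy']]+[c['cx'],c['cy']]
def crop(c,x,y,w,h,k,name):
    cv2.imwrite(name,cv2.resize(c['pixels'][y:y+h,x:x+w,::-1],None,fx=k,fy=k,interpolation=cv2.INTER_CUBIC))
E
python3 - <<'E'
from h import *
t=bot.camera('top'); s=bot.camera('scene')
for n,c,uv,z in[('coarse top',t,(327,213),.151),('fine top',t,(328,208),.1845),('dial top',t,(308,268),.05),('fine s',s,(296,218),.1755),('coarse s',s,(296,239),.142),('dial s',s,(325,316),.05)]: print(n,rayplane(c,uv,z).round(4))
a=t['pixels'][160:320,260:420,::-1];b=s['pixels'][200:380,235:395,::-1]
k=lambda i:cv2.resize(i,(400,int(400*i.shape[0]/i.shape[1])),interpolation=cv2.INTER_CUBIC)
a,b=k(a),k(b); A=np.zeros((450,800,3),np.uint8);A[:400,:400]=a;A[:450,400:]=b
cv2.imwrite('pics/z1.png',A)
E
```

```text
coarse top [0.5873 0.0033 0.151 ]
fine top [0.5887 0.0021 0.1845]
dial top [0.4922 0.0381 0.05  ]
fine s [0.5887 0.0063 0.1755]
coarse s [0.5827 0.0124 0.142 ]
dial s [0.4907 0.0427 0.05  ]
```

View pics/z1.png

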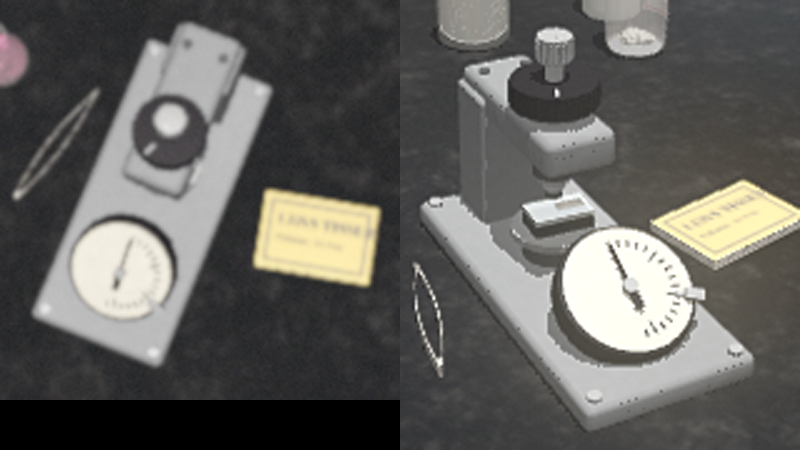

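Axis at about (0.588, 0.004), all estimates agreeing within several mm. The gauge x axis has yaw of about -0.365. The needle is near 0 and the tab is to the right (~1.9 rad). I'll move above the knobs first.

```bash
python3 -m jog '[[[0,0,0,0,0,-10.7],[0,0,0,0,0,-10.7],[0,0,0,0,0,-10.7],[0,0,0,0,0,-10.7],[0,0,0,0,0,-10.7],[0,0,0,0,0,-10.7],[0,0,0,0,0,-10.7],[0,0,0,0,0,-10.7],[0,0,0,0,0,-10.7],[0,0,0,0,0,-10.7],[0,0,0,0,0,-10.7],[0,0,0,0,0,-10.7]]]'; python3 - <<'E'
from h import *
o=bot.get_obs(); print(o['joint_pos'].round(3)); r=R.from_quat(o['tool_rot']); print(r.as_matrix().round(3)); print(r.inv().apply(np.array([.588,.004,.230])-o['eef_pos']).round(4))
E
```

```text
clock: 1.7
eef_pos: [0.2017, -0.4545, 0.2274]
tool_rot: [0.232, 0.973, 0.004, -0.003]
ft_force: [-0.0, -0.8, -0.0]
grip_width: 0.0855
[-1.153e+00  2.440e-01 -1.000e-03  1.335e+00 -0.000e+00 -6.850e-01]
[[-0.892  0.451 -0.004]
 [ 0.451  0.892  0.008]
 [ 0.007  0.006 -1.   ]]
[-1.377e-01  5.835e-01 -3.000e-04]
```

```bash
python3 -m jog '[[[-0.0115,0.0486,0,0,0,0],[-0.0115,0.0486,0,0,0,0],[-0.0115,0.0486,0,0,0,0],[-0.0115,0.0486,0,0,0,0],[-0.0115,0.0486,0,0,0,0],[-0.0115,0.0486,0,0,0,0],[-0.0115,0.0486,0,0,0,0],[-0.0115,0.0486,0,0,0,0],[-0.0115,0.0486,0,0,0,0],[-0.0115,0.0486,0,0,0,0],[-0.0115,0.0486,0,0,0,0],[-0.0115,0.0486,0,0,0,0]]]'; python3 -m jog '[[[0,0,0,0,0,-10.7],[0,0,0,0,0,-10.7],[0,0,0,0,0,-10.7],[0,0,0,0,0,-10.7],[0,0,0,0,0,0]]]';python3 - <<'E'
from h import *
o=bot.get_obs(); print(o['joint_pos'].round(3)); r=R.from_quat(o['tool_rot']); print(r.as_matrix().round(3)); print(r.inv().apply(np.array([.588,.004,.230])-o['eef_pos']).round(4))
w=bot.camera('wrist'); cv2.imwrite('pics/w1.png',w['pixels'][:,:,::-1])
M=R.from_rotvec(w['rvec']).as_matrix(); print(w['fx'],w['cx'],w['cy'],(-M.T@w['tvec']).round(4)); 
for P in([.588,.004,.1845],[.588,.004,.151]):
    p=M@np.array(P)+w['tvec']; h=np.hypot(*p[:2]); print(p[:2]/h*np.arctan2(h,p[2])*w['fx']+[w['cx'],w['cy']])
s=bot.camera('scene'); t=bot.camera('top'); cv2.imwrite('pics/s1.png',s['pixels'][:,:,::-1])
E
```

```text
clock: 3.2
eef_pos: [0.5986, 0.0142, 0.2275]
tool_rot: [0.236, 0.972, 0.003, -0.003]
ft_force: [0.3, -0.5, 0.7]
grip_width: 0.0855
clock: 3.82
eef_pos: [0.6, 0.0192, 0.2234]
tool_rot: [-0.139, 0.99, 0.004, -0.004]
ft_force: [-0.1, 0.2, -0.4]
grip_width: 0.0854
[ 0.028  0.454  0.291  1.417  0.008 -0.25 ]
[[-0.961 -0.275 -0.01 ]
 [-0.275  0.961  0.007]
 [ 0.007  0.01  -1.   ]]
[ 0.0157 -0.0112 -0.0066]
371.64829954431775 322.20906394922366 239.17299932054627 [ 0.5292 -0.0016  0.3671]
[298.31916758 246.53521767]
[301.27072439 229.65963655]
```

View pics/w1.png

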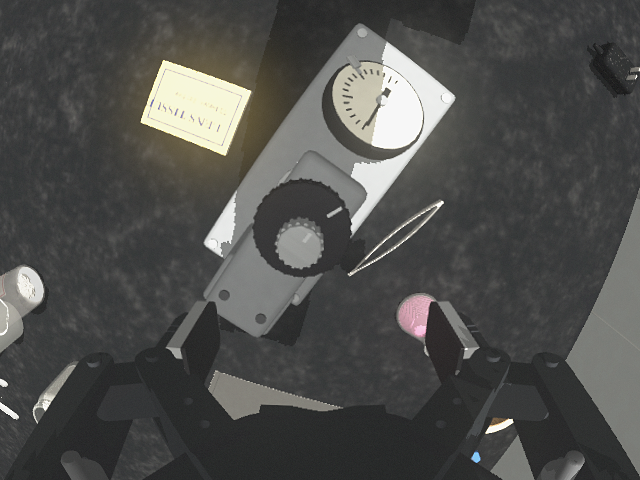

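Wrist view: fine knob top at (300,243), coarse (302,228), within about 3 px of where my axis estimate projects, so the estimate holds to about 1.5 mm. The dial is visible too. Next I centre and lower partway.

```bash
python3 -m jog '[[[0.0157,-0.0112,0,0.5,0.4,0],[0,0,0,0,0,0],[0,0,0.02,0,0,0],[0,0,0.02,0,0,0],[0,0,0,0,0,0]]]';python3 - <<'E'
from h import *
o=bot.get_obs(); r=R.from_quat(o['tool_rot']); print(r.as_matrix().round(3)); print(r.inv().apply(np.array([.588,.004,.129])-o['eef_pos']).round(4))
E
```

```text
clock: 4.6
eef_pos: [0.5863, 0.0016, 0.184]
tool_rot: [-0.136, 0.991, -0.001, -0.006]
ft_force: [0.1, -0.2, -0.6]
grip_width: 0.0852
[[-0.963 -0.269 -0.012]
 [-0.269  0.963 -0.004]
 [ 0.012 -0.    -1.   ]]
[-0.0029  0.0019  0.0549]
```

```bash
python3 -m jog '[[[-0.003,0.002,0.018,0,0.6,0],[0,0,0.018,0,0,0],[0,0,0.018,0,0,0],[0,0,0,0,0,0]]]';python3 - <<'E'
from h import *
o=bot.get_obs(); r=R.from_quat(o['tool_rot']); print(r.as_matrix().round(3)); print(r.inv().apply(np.array([.588,.004,.129])-o['eef_pos']).round(4))
E
python3 -m jog '[[[0,0,0,0,0,0],[0,0,0,0,0,0],[0,0,0,0,0,0],[0,0,0,0,0,0],[0,0,0,0,0,0],[0,0,0,0,0,0]]]' 0.05
python3 - <<'E'
from h import *
w=bot.camera('wrist'); cv2.imwrite('pics/w2.png',w['pixels'][:,:,::-1])
print(bot.get_obs()['ft_force'],bot.get_obs()['ft_torque'])
E
```

```text
clock: 5.1
eef_pos: [0.5895, 0.0045, 0.1287]
tool_rot: [-0.135, 0.991, -0.002, -0.01]
ft_force: [0.6, -0.6, 1.2]
grip_width: 0.0854
[[-0.963 -0.268 -0.02 ]
 [-0.268  0.963 -0.006]
 [ 0.021 -0.001 -1.   ]]
[ 0.0016 -0.0001 -0.0003]
clock: 5.85
eef_pos: [0.5904, 0.004, 0.1301]
tool_rot: [-0.135, 0.991, -0.003, -0.009]
ft_force: [-0.0, 0.2, -2.2]
grip_width: 0.0575
[ 0.23291275 -0.15957484 -2.4350403 ] [-0.17412091  0.01141673 -0.04527875]
```

View pics/w2.png

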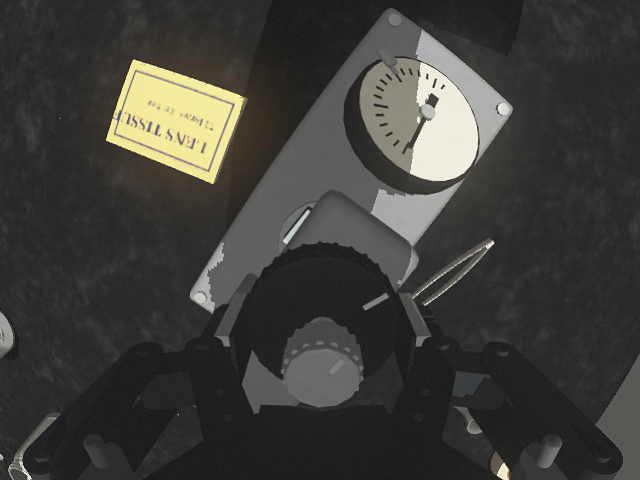

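The knob is gripped (opening stopped at 57.5 mm). Needle tip at (408,153), hub (428,112), tab (388,60). Next I build a dial reader that rectifies the dial from both cameras.

```bash
cat >> h.py <<'E'
YAW=np.arctan2(.004-.0405,.588-.4915)
def dial(cam,ctr=(.491,.0405,.05),S=240,half=.06):
    c=bot.camera(cam) if isinstance(cam,str) else cam[1]; nm=cam if isinstance(cam,str) else cam[0]
    xg=np.array([np.cos(YAW),np.sin(YAW),0]);z=np.array([0,0,1.]);t=.55
    n=np.cos(t)*z-np.sin(t)*xg;u=np.cos(t)*xg+np.sin(t)*z;rt=np.cross(u,n)
    g=np.linspace(-half,half,S);X,Y=np.meshgrid(g,-g)
    P=np.array(ctr)+X[...,None]*rt+Y[...,None]*u
    p=R.from_rotvec(c['rvec']).apply(P.reshape(-1,3))+c['tvec']
    if nm=='wrist':
        h=np.hypot(p[:,0],p[:,1]); m=p[:,:2]/h[:,None]*np.arctan2(h,p[:,2])[:,None]*c['fx']
    else: m=p[:,:2]/p[:,2:]*[c['fx'],c['fy']]
    m=(m+[c['cx'],c['cy']]).reshape(S,S,2).astype(np.float32)
    return cv2.remap(c['pixels'][:,:,::-1].copy(),m[...,0],m[...,1],cv2.INTER_CUBIC)
def needle(im,hub,rs=(.009,.018),half=.06):
    S=im.shape[0];k=(S-1)/2/half;g=cv2.cvtColor(im,cv2.COLOR_BGR2GRAY).astype(np.float32)
    a=np.arange(-1.0,3.2,.01);r=np.linspace(*rs,12)*k
    A,Rr=np.meshgrid(a,r)
    v=cv2.remap(g,(hub[0]+Rr*np.sin(A)).astype(np.float32),(hub[1]-Rr*np.cos(A)).astype(np.float32),1)
    v=v-cv2.blur(v,(81,1)); s=cv2.GaussianBlur(v.mean(0)[None],(15,1),3)[0]
    i=s.argmin(); return round(float(a[i]),2),round(float(s[i]),1)
E
python3 - <<'E'
from h import *
a=dial('scene',S=300);b=dial('wrist',S=300); t=dial('top',S=300)
cv2.imwrite('pics/d1.png',cv2.resize(np.hstack([a,b]),(800,400)))
E
```

```text
(no output)
```

View pics/d1.png

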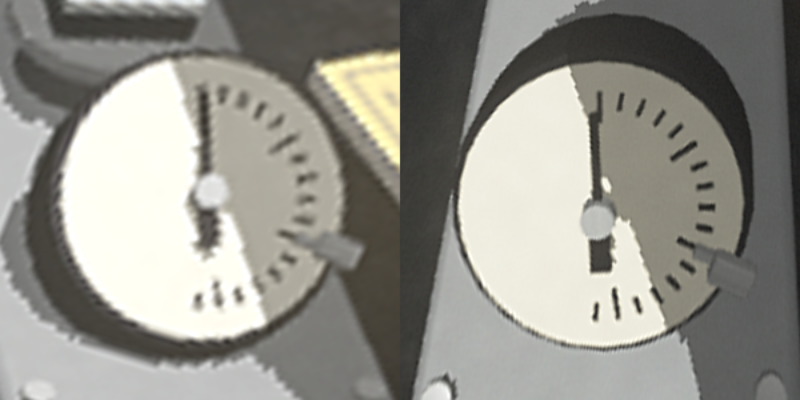

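Rectified dials: the needle reads about -0.05 and ticks are 0.2 rad apart. The tab (scene (335,248), wrist (727,270)), corrected for parallax, is at about 1.96 rad. I'll fit the needle-plane height, then turn 45°.

```bash
cat >> h.py <<'E'
def nrm(): return np.array([-np.sin(.55)*np.cos(YAW),-np.sin(.55)*np.sin(YAW),np.cos(.55)])
CT=np.array([.491,.0405,.05])
def read(h=.007,S=300,save=None):
    out=[];ims=[]
    for c in('scene','wrist'):
        im=dial(c,ctr=CT+nrm()*h,S=S); g=cv2.cvtColor(im,cv2.COLOR_BGR2GRAY)
        best=min(((needle(im,(149.5+i,149.5+j)),(i,j)) for i in range(-6,7,2) for j in range(-6,7,2)),key=lambda q:q[0][1])
        out.append((c,needle(im,(149.5,149.5)),best)); ims.append(im)
    if save: cv2.imwrite(save,cv2.resize(np.hstack(ims),(800,400)))
    return out
E
python3 - <<'E'
from h import *
for c in('scene','wrist'):
    p=bot.camera(c)
    for h in(0,.006,.008,.010):
        im=dial((c,p),ctr=CT+nrm()*h,S=300);g=cv2.cvtColor(im,7)[110:200,110:200]
        k=cv2.circle(np.zeros((25,25),np.float32),(12,12),9,1,-1)
        # hub circle: bright disc
        cc=cv2.HoughCircles(cv2.resize(g,None,fx=3,fy=3),cv2.HOUGH_GRADIENT,1,50,param1=100,param2=10,minRadius=24,maxRadius=42)
        print(c,h,None if cc is None else (cc[0,:2]/3+[110,110,0]).round(1).tolist())
print(read(.008))
E
python3 -m jog '[[[0,0,0,0,0,8],[0,0,0,0,0,8],[0,0,0,0,0,8],[0,0,0,0,0,8],[0,0,0,0,0,8],[0,0,0,0,0,0]]]'
python3 - <<'E'
from h import *
o=bot.get_obs();print(read(.008),o['joint_pos'][5],o['ft_force'].round(1),o['ft_torque'].round(2),R.from_quat(o['tool_rot']).as_matrix().round(3))
E
```

```text
scene 0 None
scene 0.006 [[149.2, 175.2, 9.8], [130.2, 124.8, 11.4]]
scene 0.008 [[126.8, 129.2, 12.8], [164.5, 164.8, 11.6]]
scene 0.01 [[141.2, 178.5, 13.8], [140.8, 160.2, 13.3]]
wrist 0 [[146.8, 166.2, 13.8], [168.2, 186.5, 10.8]]
wrist 0.006 [[150.2, 150.8, 13.8], [158.8, 175.8, 13.4]]
wrist 0.008 [[153.2, 147.5, 12.7], [170.8, 156.5, 8.9]]
wrist 0.01 [[154.2, 142.5, 12.3], [155.5, 166.2, 11.6]]
[('scene', (-0.16, -81.8), ((3.19, -104.3), (2, -6))), ('wrist', (0.06, -100.6), ((-0.01, -103.4), (2, -6)))]
clock: 7.0
eef_pos: [0.5903, 0.0034, 0.1302]
tool_rot: [0.222, 0.975, -0.006, -0.008]
ft_force: [-0.2, -1.8, -1.9]
grip_width: 0.0577
[('scene', (-0.17, -81.1), ((3.19, -105.9), (2, -6))), ('wrist', (-0.01, -111.6), ((-0.02, -113.9), (0, -2)))] 0.4568450986885892 [-0.2 -1.8 -1.9] [ 0.15 -0.11 -0.14] [[-0.902  0.432 -0.018]
 [ 0.432  0.902 -0.008]
 [ 0.013 -0.015 -1.   ]]
```

```bash
sed -i 's/np.arange(-1.0,3.2,.01)/np.arange(-.5,2.6,.01)/; s/h=.007,S/h=.006,S/' h.py
python3 -m jog '[[[0,0,0,0,0,8],[0,0,0,0,0,8],[0,0,0,0,0,8],[0,0,0,0,0,0]]]'
cat > r.py <<'E'
from h import *
import sys
o=bot.get_obs();print(read(save=sys.argv[1] if len(sys.argv)>1 else None),'q6',o['joint_pos'][5].round(3),o['ft_force'].round(1),o['ft_torque'].round(2))
E
python3 r.py
```

```text
clock: 7.6
eef_pos: [0.5901, 0.0031, 0.1301]
tool_rot: [0.421, 0.907, -0.007, -0.007]
ft_force: [-0.6, -1.1, -2.8]
grip_width: 0.0578
[('scene', (-0.1, -85.4), ((0.02, -91.1), (-4, 6))), ('wrist', (-0.03, -102.6), ((-0.08, -102.8), (2, 0)))] q6 0.878 [-0.6 -1.1 -2.8] [ 0.19 -0.22 -0.17]
```

```bash
python3 -m jog '[[[0,0,0,0,0,8],[0,0,0,0,0,0]]]'; python3 r.py

```

```text
clock: 7.95
eef_pos: [0.59, 0.003, 0.1301]
tool_rot: [0.482, 0.876, -0.008, -0.006]
ft_force: [-0.6, -1.3, -2.6]
grip_width: 0.0576
[('scene', (-0.1, -84.9), ((0.02, -90.3), (-4, 6))), ('wrist', (-0.03, -98.7), ((-0.03, -98.7), (0, 0)))] q6 1.015 [-0.6 -1.3 -2.6] [ 0.16 -0.26 -0.22]
```

```bash
python3 -m jog '[[[0,0,0,0,0,5],[0,0,0,0,0,0]]]'; python3 r.py pics/d2.png

```

```text
clock: 8.3
eef_pos: [0.59, 0.003, 0.1301]
tool_rot: [0.518, 0.855, -0.008, -0.006]
ft_force: [-0.6, -1.5, -2.7]
grip_width: 0.0578
[('scene', (0.21, -82.0), ((0.24, -83.9), (-2, 4))), ('wrist', (0.23, -86.4), ((0.33, -88.2), (-4, 2)))] q6 1.099 [-0.6 -1.5 -2.7] [ 0.13 -0.32 -0.23]
```

View pics/d2.png

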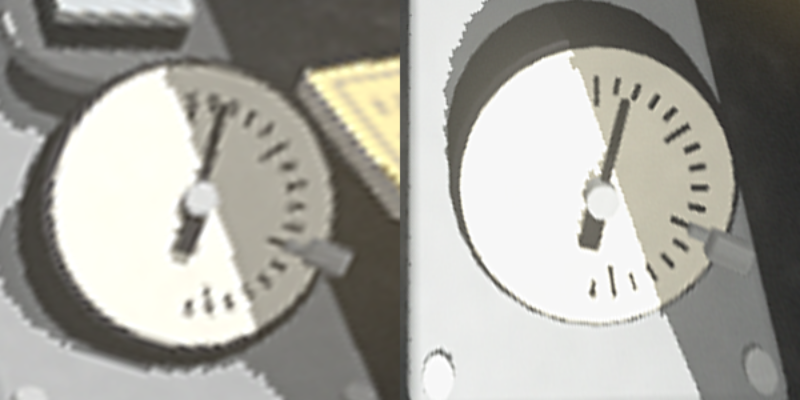

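Needle lifted to about 0.24 and both cameras agree. The tab is at about 1.97 (tab at (325,255) scene, (727,250) wrist). A bit more for margin.

```bash
python3 -m jog '[[[0,0,0,0,0,2],[0,0,0,0,0,0],[0,0,0,0,0,0]]]'; python3 r.py; python3 -m jog '[[[0,0,0,0,0,0],[0,0,0,0,0,0],[0,0,0,0,0,0],[0,0,0,0,0,0],[0,0,0,0,0,0]]]' 0.085; python3 r.py;  python3 -m jog '[[[0,0,-0.02,0,0,0],[0,0,-0.02,0,0,0],[0,0,-0.02,0,0,0],[0,0,0,0,0,0]]]';python3 r.py pics/d3.png
```

```text
clock: 8.78
eef_pos: [0.5899, 0.003, 0.1301]
tool_rot: [0.533, 0.846, -0.008, -0.006]
ft_force: [-1.8, -2.4, -3.0]
grip_width: 0.0577
[('scene', (0.41, -79.9), ((0.46, -82.9), (-4, 4))), ('wrist', (0.39, -78.5), ((0.45, -82.6), (-4, 4)))] q6 1.134 [-1.8 -2.4 -3. ] [ 0.14 -0.26 -0.13]
clock: 9.5
eef_pos: [0.5914, 0.0038, 0.1319]
tool_rot: [0.532, 0.846, -0.007, -0.004]
ft_force: [0.1, 0.4, -0.8]
grip_width: 0.0848
[('scene', (0.42, -79.6), ((0.44, -80.9), (-2, 2))), ('wrist', (0.4, -78.1), ((0.51, -81.8), (-6, 4)))] q6 1.133 [ 0.1  0.4 -0.8] [ 0.02 -0.03  0.03]
clock: 10.1
eef_pos: [0.5918, 0.0042, 0.1926]
tool_rot: [0.532, 0.846, -0.008, -0.005]
ft_force: [0.6, -0.5, 0.5]
grip_width: 0.0849
[('scene', (0.41, -79.7), ((0.46, -82.8), (-4, 4))), ('wrist', (0.42, -84.1), ((0.45, -90.9), (-4, 6)))] q6 1.134 [ 0.6 -0.5  0.5] [0.03 0.   0.08]
```

```bash
python3 -m jog '[[[0,0,0,0,0,-10.7],[0,0,0,0,0,-10.7],[0,0,0,0,0,-10.7],[0,0,0,0,0,-10.7],[0,0,0,0,0,-10.7],[0,0,0,0,0,-10.7],[0,0,0,0,0,-10.7],[0,0,0,0,0,0]]]'; python3 - <<'E'
from h import *
o=bot.get_obs(); r=R.from_quat(o['tool_rot']); print(o['joint_pos'].round(2),r.as_matrix().round(3)); print(r.inv().apply(np.array([.5895,.0035,.157])-o['eef_pos']).round(4))
w=bot.camera('wrist'); cv2.imwrite('pics/w3.png',w['pixels'][:,:,::-1])
M=R.from_rotvec(w['rvec']).as_matrix()
for P in([.5895,.0035,.1762],[.5895,.0035,.151]):
    p=M@np.array(P)+w['tvec']; h=np.hypot(*p[:2]); print(p[:2]/h*np.arctan2(h,p[2])*w['fx']+[w['cx'],w['cy']])
E
```

```text
clock: 11.2
eef_pos: [0.5838, 0.004, 0.1778]
tool_rot: [-0.096, 0.995, -0.002, -0.021]
ft_force: [-0.1, -0.6, 0.6]
grip_width: 0.0853
[ 0.01  0.47  0.19  1.34 -0.01 -0.18] [[-0.981 -0.192 -0.041]
 [-0.192  0.981 -0.008]
 [ 0.042 -0.    -0.999]]
[-0.0064 -0.0016  0.0205]
[317.16722266 318.12234473]
[317.85522715 295.75780065]
```

View pics/w3.png

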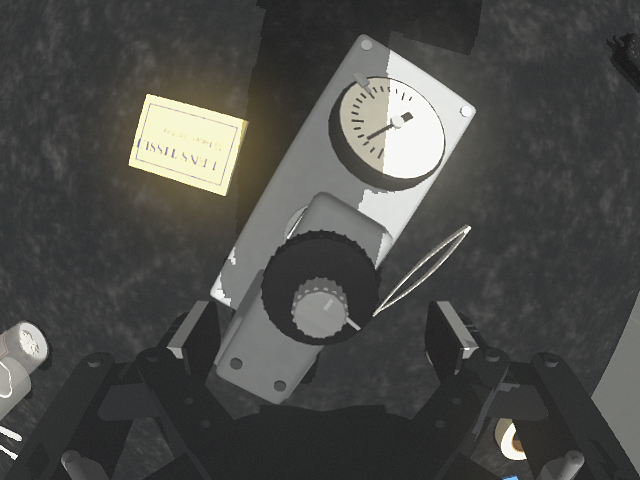

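The fine knob top is at (320,313) against a predicted (317,318), so it is close. I correct the 2.4° tilt and descend.

```bash
python3 -m jog '[[[-0.0064,-0.001,0.004,0,-2.4,0],[0,0,0.008,0,0,0],[0,0,0.008,0,0,0],[0,0,0,0,0,0]]]'; python3 - <<'E'
from h import *
o=bot.get_obs(); r=R.from_quat(o['tool_rot']); print(r.as_matrix().round(3)); print(r.inv().apply(np.array([.5895,.0035,.157])-o['eef_pos']).round(4))
E
```

```text
clock: 11.75
eef_pos: [0.5889, 0.0042, 0.1544]
tool_rot: [-0.092, 0.996, 0.0, -0.002]
ft_force: [-0.2, 0.3, 0.1]
grip_width: 0.0852
[[-0.983 -0.184 -0.004]
 [-0.184  0.983 -0.   ]
 [ 0.004  0.001 -1.   ]]
[-0.0005 -0.0009 -0.0027]
```

Raise 2.5 mm, close on the fine knob.

```bash
python3 -m jog '[[[0,0,-0.0025,0,0,0],[0,0,0,0,0,0],[0,0,0,0,0,0],[0,0,0,0,0,0],[0,0,0,0,0,0],[0,0,0,0,0,0],[0,0,0,0,0,0],[0,0,0,0,0,0]]]' 0.018; python3 r.py; python3 -m jog '[[[0,0,0,0,0,8],[0,0,0,0,0,8],[0,0,0,0,0,8],[0,0,0,0,0,0]]]'; python3 r.py
```

```text
clock: 12.75
eef_pos: [0.5895, 0.0039, 0.1579]
tool_rot: [-0.092, 0.996, -0.0, -0.002]
ft_force: [-0.1, -0.3, -0.4]
grip_width: 0.0215
[('scene', (0.41, -83.8), ((0.47, -87.7), (-4, 4))), ('wrist', (0.47, -110.7), ((0.42, -113.5), (0, 4)))] q6 -0.177 [-0.1 -0.3 -0.4] [-0.09  0.01 -0.01]
clock: 13.35
eef_pos: [0.5895, 0.004, 0.1579]
tool_rot: [0.123, 0.992, -0.001, -0.001]
ft_force: [-0.4, -1.0, 0.2]
grip_width: 0.0215
[('scene', (0.82, -69.2), ((0.83, -70.1), (6, -6))), ('wrist', (0.81, -74.4), ((0.77, -87.6), (-4, 6)))] q6 0.253 [-0.4 -1.   0.2] [-0.04  0.1  -0.01]
```

```bash
python3 -m jog '[[[0,0,0.0002,0,0,8],[0,0,0.0002,0,0,8],[0,0,0.0002,0,0,8],[0,0,0.0002,0,0,8],[0,0,0.0002,0,0,8],[0,0,0,0,0,8],[0,0,0,0,0,0]]]'; python3 r.py pics/d4.png
```

```text
clock: 14.32
eef_pos: [0.5896, 0.004, 0.1579]
tool_rot: [0.521, 0.854, -0.001, -0.001]
ft_force: [0.8, 0.4, 0.4]
grip_width: 0.0216
[('scene', (1.6, -67.9), ((1.6, -68.4), (-2, 0))), ('wrist', (1.52, -75.9), ((1.63, -83.6), (-6, -4)))] q6 1.102 [0.8 0.4 0.4] [-0.09 -0.06 -0.06]
```

View pics/d4.png

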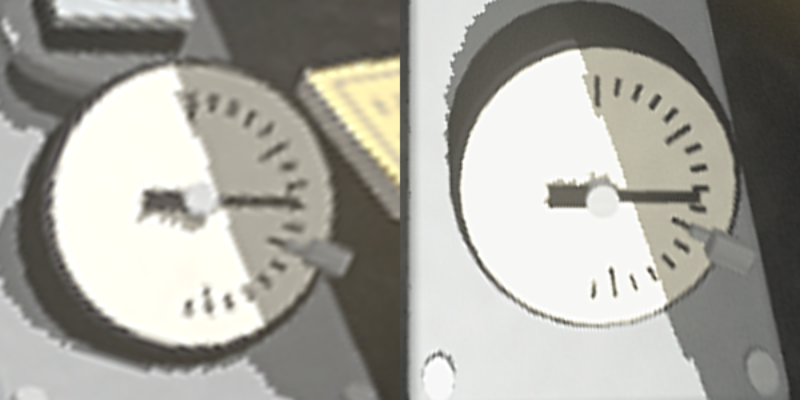

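Needle at about 1.58 (tip (298,205) scene, (700,196) wrist), tab at about 1.98. I need about 0.4 rad more.

```bash
python3 -m jog '[[[0,0,0,0,0,7.5],[0,0,0,0,0,7.5],[0,0,0,0,0,7],[0,0,0,0,0,0],[0,0,0,0,0,0]]]'; python3 r.py pics/d5.png
```

```text
clock: 15.05
eef_pos: [0.5896, 0.004, 0.1579]
tool_rot: [0.673, 0.739, -0.001, -0.0]
ft_force: [0.3, 0.5, 0.4]
grip_width: 0.0215
[('scene', (1.95, -66.1), ((1.9, -70.9), (-6, 0))), ('wrist', (1.85, -87.8), ((1.92, -93.0), (-4, -4)))] q6 1.484 [0.3 0.5 0.4] [-0.07 -0.04 -0.07]
```

View pics/d5.png

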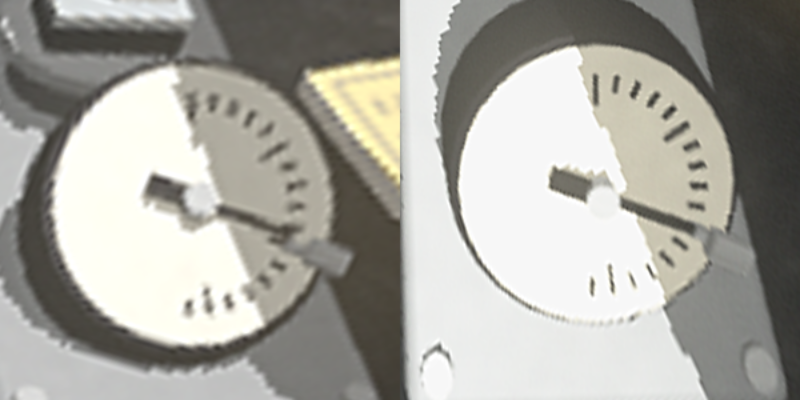

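The needle is about 0.04 rad short of the tab in both views. I nudge 2°, hold, release and retreat.

```bash
python3 -m jog '[[[0,0,0,0,0,2],[0,0,0,0,0,0],[0,0,0,0,0,0],[0,0,0,0,0,0]]]'; python3 r.py;python3 -m jog '[[[0,0,0,0,0,0],[0,0,0,0,0,0],[0,0,0,0,0,0],[0,0,0,0,0,0],[0,0,0,0,0,0],[0,0,0,0,0,0]]]' 0.085; python3 -m jog '[[[0,0,-0.02,0,0,0],[0,0,-0.02,0,0,0],[0,0,-0.02,0,0,0],[0,0,0,0,0,0],[0,0,0,0,0,0]]]'; python3 r.py pics/d6.png
```

```text
clock: 15.65
eef_pos: [0.5896, 0.0039, 0.158]
tool_rot: [0.687, 0.727, -0.001, -0.0]
ft_force: [-0.8, -0.4, 0.5]
grip_width: 0.0218
[('scene', (1.99, -62.0), ((2.03, -63.6), (-6, -4))), ('wrist', (1.87, -90.7), ((1.94, -95.5), (-4, -4)))] q6 1.521 [-0.8 -0.4  0.5] [-0.09 -0.05  0.01]
clock: 16.5
eef_pos: [0.5896, 0.0045, 0.1579]
tool_rot: [0.686, 0.727, -0.001, -0.001]
ft_force: [0.0, 0.2, -0.2]
grip_width: 0.085
clock: 17.12
eef_pos: [0.589, 0.0044, 0.218]
tool_rot: [0.686, 0.727, -0.002, -0.002]
ft_force: [-0.6, -0.1, 0.5]
grip_width: 0.0851
[('scene', (1.99, -61.8), ((2.03, -63.7), (-6, -4))), ('wrist', (1.87, -91.0), ((1.98, -101.1), (-4, -6)))] q6 1.521 [-0.6 -0.1  0.5] [-0.01  0.02 -0.  ]
```

View pics/d6.png

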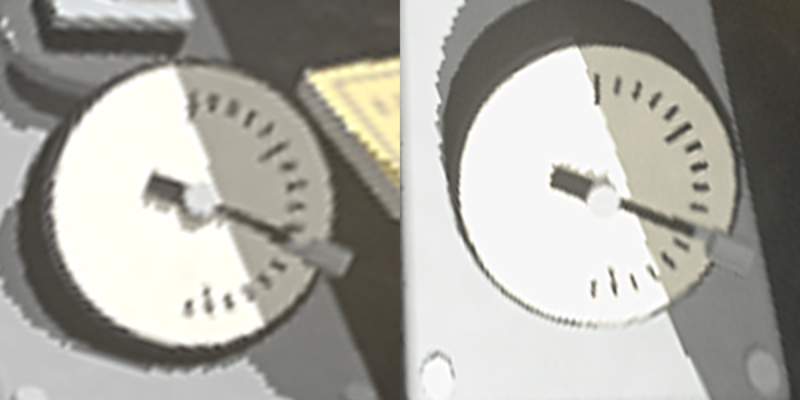

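The needle points at the tab in both views (tips (292,238) and (692,233)), and the gripper is clear above with negligible force. Handing in.

```bash
python3 -c "
from workcell import bot
bot.job_done()"
```

```text
the job is handed in; nothing more can be done
```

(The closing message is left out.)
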